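# Unstack the candles onto their coasters

### The arm

A 6-joint arm with a two-finger parallel gripper is mounted at the origin on a cart in front of the work surface, level with it; the furniture and walls round the work are solid. World frame = base frame: x ahead of the robot, y to its left, z up, the work surface at z = 0. Lengths are in m, angles in rad, forces in N, time in s.
With the tool pointing down it reaches from about 0.35 to 0.925 m from the base axis. Payload 6.4 kg.
Tool frame: the origin (TCP) lies between the finger pads; the fingertips stand 22 mm ahead of it and the grasp point (between the pads) lies 3 mm ahead of it (nose_length is the distance from the TCP to the fingertips, in m); z points along the fingers, y is the line along which they close (so a half turn about z gives the same grasp; the last joint's range is limited). The gripper opens to 94 mm and grips with 3 to 60 N. Pads are 16 mm wide; open, the fingers measure 119 mm over their backs; the gripper's body (75 mm by 177 mm) begins 78 mm behind the grasp point.
Start: joints at [-1.36, 0.245, 1.558, -0, 1.339, -0.174], TCP at [0.244, -0.602, 0.227] pointing down, gripper open.
Joint ranges: [-3.13, 3.13], [-1.02, 2.26], [0.13, 2.54], [-0.95, 4.09], [0.21, 2.88], [-2.74, 2.74]. Speed limits (rad/s): [2.57, 2.57, 3.14, 3.14, 3.14, 3.14].

### API

Orientations are given as a unit quaternion [w, x, y, z].
In Python, from cell import * gives the robot as it stands. The module is installed in compiled form; this text tells all that it offers.
- The arm moves only by the tool carry_out, never from a script. Its argument "rows" is a list of rows, each a list of 3 entries, a list of its own where there are three numbers: the shift along the world's x, y, z in m, then the turn about the world's z in rad, then the opening, from 0 (shut) to 1 (fully open). In form: [[[x, y, z], spin, jaw], ...]. A call has 1 to 5 rows; each row shifts and turns the commanded pose from where the row before left it; what a row does not reach is not made up. A row lasts 1/12 s, in which the tool goes at most 41.7 mm and 7.16 degrees, less where a joint would pass 70% of its speed; a pose out of reach is approached as far as the arm can. A call with a gripper value outside its range is refused whole. The fingers move at their own pace and stop on an object; "grip_force" is the grip in N (left out, the last holds). Time passes only in rows, so rows that do not move let the fingers close. It gives the time, the measured TCP pose, the force, the opening and the grip force at its end, in the units of the state.
- sense(): the state, without advancing time (a new reading comes with each control period).
- capture(name): name is "scene" or "top"; returns a dict with "pixels" (420x560x3 uint8, red, green, blue), "intrinsics" (3x3 intrinsics, pixels), "world_to_cam" (4x4, takes a point from world to camera coordinates). Camera axes: x right, y down, z forward; pixel columns grow to the right and rows downward; lengths in m; the calibration is good to about 2 mm. A picture is of the moment at which its call begins. There is no depth.
- close_job(): hands the job in; it is judged then, once.
Trained networks look in the newest picture that a camera, given by its name, has taken for a name from the list of things; names that differ only in an ending like _2 or _b are one class to them, and where a whole thing is asked for, a point or a joint stands for the part that bears it (a point fixed in the world has none). Each returns a list of dicts, best first, with "score" (0 to 1); they miss things now and then, are a little off and sometimes report something else, mostly with a low value. They report only what shows in the picture. A call takes as long as a camera call. They do not tell look-alikes from the thing itself.
- trace(camera, thing): "pixels" (420x560 bool, what is visible of it) and "extent" ([centre column, centre row, width, height] in pixels, round what is visible of it).
The state is a dict: "t": time; "qpos": joint angles; "joint_velocities": joint speeds; "effort": joint torques, N m; "position": TCP position; "tcp_rot": TCP orientation; "ft_force": force on the tool from outside, world axes, zero at the start; "moment": the same for the moment, N m; "grip_width": finger opening in m; "grip_force": force on a finger pad.
Only numpy, scipy, OpenCV 4.12 (cv2) and the standard library are available. Lean on these libraries where they do the work, as an engineer would, in place of code of your own. Each camera call takes 0.05 s, during which the arm holds its last target. There are 200 camera calls.

### The job

Three candles have been piled on the tin. Take the pile apart without tipping any candle over: stand each candle upright in the middle of the coaster of its own colour, and set the tin flat in the middle of the cork mat, its long side along the mat's long side. Leave the steel cup and the grey-blue mould where they stand.

Things in the scene. Friction and masses are not known exactly. Their poses are not given: they have to be found in the camera images.
- candle_red_center (a point): red pillar candle: plain upright wax cylinder with no wick (a small dark wick hole on top), 32 mm in diameter, 50 mm tall, rigid, loose; starts as the top of the pile. Point: its centre, 25 mm above its underside; z is its own axis
- candle_green_center (a point): green pillar candle: plain upright wax cylinder with no wick (a small dark wick hole on top), 46 mm in diameter, 50 mm tall, rigid, loose; starts as the middle of the pile. Point: its centre, 25 mm above its underside; z is its own axis
- candle_blue_center (a point): blue pillar candle: plain upright wax cylinder with no wick (a small dark wick hole on top), 60 mm in diameter, 50 mm tall, rigid, loose; starts as the lowest candle of the pile, stands on the tin's lid. Point: its centre, 25 mm above its underside; z is its own axis
- tin_center (a point): closed bare-metal tin box at the bottom of the pile; body 66 mm (its own x) by 120 mm (its own y), lid edge 69 by 124 mm, lid top 44 mm high (a thin raised frame on the lid is only for show); the lid does not open; loose, 0.3 kg. Point: the tin's centre, 22 mm above its underside; z up
- coaster_red_top (a point): red round flat silicone coaster, 100 mm in diameter, 6 mm thick, fixed to the bench. Point: centre of its upper face
- coaster_green_top (a point): green round flat silicone coaster, 100 mm in diameter, 6 mm thick, fixed to the bench. Point: centre of its upper face
- coaster_blue_top (a point): blue round flat silicone coaster, 100 mm in diameter, 6 mm thick, fixed to the bench. Point: centre of its upper face
- mat_top (a point): brown rectangular cork mat, 100 mm (its own x) by 140 mm (its own y), 5 mm thick, fixed to the bench. Point: centre of its upper face
- cup_center (a point): bystander: empty steel cup, 64 mm in diameter, 71 mm tall, loose. Point: its centre, half-way up
- mould_center (a point): bystander: pale grey-blue silicone candle mould, 68 mm in diameter, 86 mm tall, loose. Point: its centre, half-way up
Things that resemble listed ones, but are neither listed nor needed, are in the scene too. What is shaped like the part that bears candle_green_center but pink or yellow is not meant.

How it is judged:
At the end, for the whole second after the job is handed in: Each candle stands upright (within 0.1 rad) on the coaster of its own colour, its axis within 15 mm of the coaster's centre; the tin lies flat on the cork mat within 15 mm of its centre, long sides parallel within 0.2 rad; all are at rest (horizontal distance between candle_red_center and coaster_red_top below 0.015 m and z of candle_red_center in the frame of coaster_red_top between 0.021 and 0.029 m and angle between each of candle_red_center, candle_green_center, candle_blue_center, tin_center's own z axis and vertical below 0.1 rad and linear speed of each of candle_red, candle_green, candle_blue, wick_tin below 0.02 m/s and horizontal distance between candle_green_center and coaster_green_top below 0.015 m and z of candle_green_center in the frame of coaster_green_top between 0.021 and 0.029 m and horizontal distance between candle_blue_center and coaster_blue_top below 0.015 m and z of candle_blue_center in the frame of coaster_blue_top between 0.021 and 0.029 m and horizontal distance between tin_center and mat_top below 0.015 m and z of tin_center in the frame of mat_top between 0.018 and 0.026 m and angle between the y axis of tin_center and the y axis of mat_top, either way round below 0.2 rad); the robot touches nothing.
It fails at once if a candle is tipped over (angle between any of candle_red_center, candle_green_center, candle_blue_center's own z axis and vertical above 0.5 rad).
It fails at once if the steel cup or the grey-blue mould is pushed away (more than 30 mm) or knocked over (distance of any of cup_center, mould_center from where it was at the start of the episode above 0.03 m or angle between any of cup_center, mould_center's own z axis and vertical above 0.4 rad).
It also fails if it takes over 131 s, if anything falls off the work surface, if the arm or the gripper's body presses on something with over 40 N, if the wrist force passes 120 N, or if a joint passes its speed limit or range.

## Working session

There is one attempt and no reset: what is moved stays moved. The work goes in short steps, Python scripts to look and compute and a tool call to move; the robot and the scene stay as the last step left them, time stands still between calls to the robot, and variables do not carry over. Pictures are saved under pics/ and viewed, at most 14 in all, crops included, and the job is handed in when it is done.

Besides the shell and the picture viewer there is one more tool, called as name(argument=value, ...), one argument or row to a line, values as JSON. carry_out: Moves the arm, as the interface text tells. Its arguments: {"type":"object","properties":{"rows":{"type":"array","items":{"type":"array"}},"grip_force":{"type":"number"}},"required":["rows"]}

```bash
mkdir -p pics; python3 - <<'E'
from cell import *
import cv2,numpy as np
for n in("scene","top"):
    c=capture(n);cv2.imwrite(f"pics/{n}0.png",c["pixels"][:,:,::-1])
    print(n,c["intrinsics"].tolist(),np.round(c["world_to_cam"],4).tolist())
    for t in["candle_red_center","candle_green_center","candle_blue_center","tin_center","coaster_red_top","coaster_green_top","coaster_blue_top","mat_top","cup_center","mould_center"]:
        print(t,[(np.round(d["extent"],1).tolist(),round(d["score"],2)) for d in trace(n,t)])
s=sense();print(s)
E
```

```text
scene [[448.7801958146469, 0.0, 282.4135588729049], [0.0, 448.7801958146469, 208.98975817673397], [0.0, 0.0, 1.0]] [[-0.712, -0.7022, 0.0024, 0.2695], [-0.3305, 0.332, -0.8835, 0.3108], [0.6196, -0.6298, -0.4684, 0.8816], [0.0, 0.0, 0.0, 1.0]]
candle_red_center [([262.6, 213.2, 11.5, 21.4], 0.5)]
candle_green_center [([261.6, 230.6, 18.9, 23.9], 0.85), ([324.4, 265.0, 20.9, 23.3], 0.76)]
candle_blue_center [([261.3, 250.0, 27.0, 27.7], 0.58)]
tin_center [([263.5, 264.6, 48.6, 38.3], 0.96)]
coaster_red_top [([309.4, 244.9, 12.1, 0.7], 0.44)]
coaster_green_top [([180.1, 274.2, 44.3, 24.3], 0.61)]
coaster_blue_top [([219.1, 307.0, 40.4, 34.3], 0.96), ([260.6, 251.5, 25.3, 28.6], 0.37)]
mat_top []
cup_center [([210.6, 239.1, 22.7, 32.2], 0.83)]
mould_center [([291.9, 189.7, 14.1, 27.7], 0.54)]
top [[513.1951435272061, 0.0, 288.9093052800197], [0.0, 513.1951435272061, 212.69100541893465], [0.0, 0.0, 1.0]] [[0.0071, -1.0, -0.0019, -0.1381], [-0.9978, -0.007, -0.0655, 0.5173], [0.0655, 0.0023, -0.9979, 1.3747], [0.0, 0.0, 0.0, 1.0]]
candle_red_center [([233.7, 234.9, 12.7, 8.1], 0.55)]
cand
[... 556 characters left out ...]
ay([-1.36008135e+00,  2.45086208e-01,  1.55777750e+00, -1.96925102e-05,
        1.33869533e+00, -1.74130970e-01]), 'joint_velocities': array([-2.36939543e-04,  7.68094047e-04,  1.20100064e-03,  1.19941506e-03,
       -9.39722965e-05, -1.48667229e-04]), 'effort': array([-8.79358122e-04, -4.15843463e+01, -3.14878035e+01,  6.84589916e-02,
        2.88736814e-02, -9.89673367e-06]), 'position': array([ 0.24400741, -0.60248539,  0.22747619]), 'tcp_rot': array([ 1.69772286e-05,  9.81543320e-01,  1.91239929e-01, -9.27328966e-06]), 'ft_force': array([-0.33406987,  0.1181081 , -0.29143301]), 'moment': array([-0.02031418, -0.026469  , -0.01457516]), 'grip_force': 0.0, 'grip_width': 0.09415716826590007}
```

View both.

```bash
python3 - <<'E'
import cv2
a=cv2.imread("pics/top0.png")[100:340,130:450];cv2.imwrite("pics/topc.png",cv2.resize(a,(800,600),interpolation=cv2.INTER_CUBIC))
b=cv2.imread("pics/scene0.png")[150:345,140:400];cv2.imwrite("pics/scenec.png",cv2.resize(b,(800,600),interpolation=cv2.INTER_CUBIC))
E
```

```text
(no output)
```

View pics/topc.png

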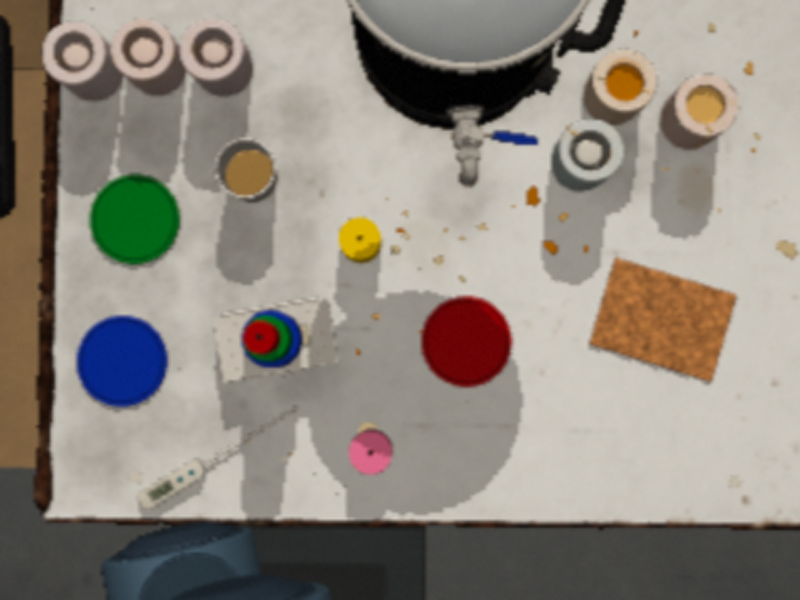

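View pics/scenec.png

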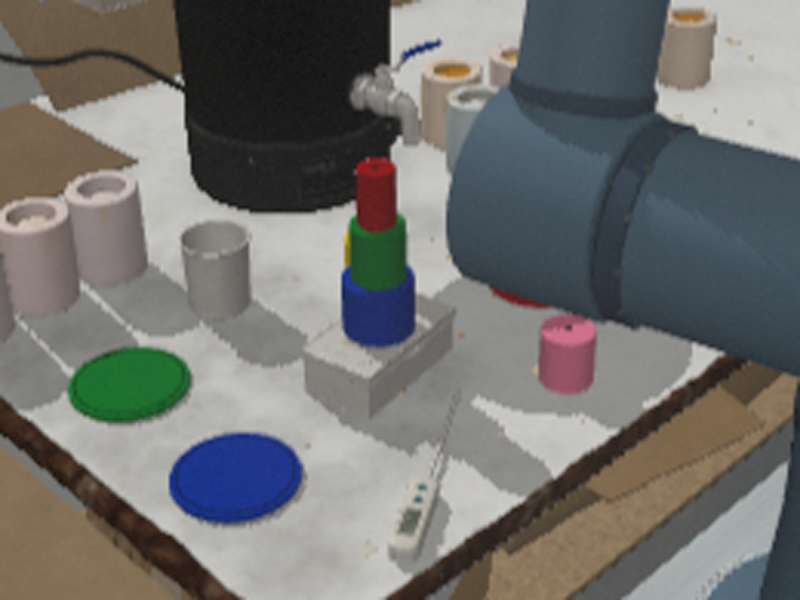

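Top crop: the pile is at full-image pixel (235,235), with the green coaster at (184,188), blue at (179,244), red at (317,236) and the mat at (395,228). The yellow (274,195) and pink (278,281) cylinders stand alone and are look-alikes. The scene crop shows the pile standing straight, red/green/blue, with the green candle at (263,231), so that is the one meant.

```bash
cat > h.py <<'E'
from cell import *
import cv2,numpy as np
from scipy.optimize import minimize
def hue(img,c):
    h,s,v=cv2.split(cv2.cvtColor(np.ascontiguousarray(img),cv2.COLOR_RGB2HSV))
    m=(s>110)&(v>40)
    return m&{"red":(h<6)|(h>172),"green":(h>50)&(h<80),"blue":(h>105)&(h<130)}[c]
def proj(cam,P):
    q=np.c_[P,np.ones(len(P))]@cam["world_to_cam"].T
    p=q[:,:3]@cam["intrinsics"].T; return p[:,:2]/p[:,2:]
def plane(cam,px,z):
    R,t=cam["world_to_cam"][:3,:3],cam["world_to_cam"][:3,3]
    d=R.T@np.linalg.inv(cam["intrinsics"])@np.r_[px,1]; o=-R.T@t
    return o+d*(z-o[2])/d[2]
a=np.linspace(0,2*np.pi,48)
def cyl(x,y,r,z0,h): return np.vstack([np.c_[x+r*np.cos(a),y+r*np.sin(a),0*a+z] for z in(z0,z0+h)])
def box(x,y,w,w1,l,z0,h):
    c,s=np.cos(w),np.sin(w)
    return np.array([[x+c*i-s*j,y+s*i+c*j,z] for i in(-w1/2,w1/2) for j in(-l/2,l/2) for z in(z0,z0+h)])
S=4
def fill(cam,P):
    m=np.zeros((420,560),np.uint8)
    hull=cv2.convexHull(proj(cam,P).astype(np.float32))
    cv2.fillConvexPoly(m,np.round(hull*256).astype(np.int32),1,cv2.LINE_AA,8)
    M=np.zeros((420*S,560*S),np.uint8); cv2.fillConvexPoly(M,np.round((hull+.5)*S*256).astype(np.int32),255,cv2.LINE_8,8)
    return cv2.resize(M,(560,420),interpolation=cv2.INTER_AREA)/255.
E
python3 - <<'E'
from h import *
cs={n:capture(n) for n in("scene","top")}
T=cs["top"]
def comp(m,near):
    n,l,st,ce=cv2.connectedComponentsWithStats(m.astype(np.uint8)); k=1+np.argmin(np.hypot(*(ce[1:]-near).T)-.02*st[1:,4]);return l==k,ce[k],st[k]
for c,p in(("red",(317,236)),("green",(184,188)),("blue",(179,244))):
    m,ce,st=comp(hue(T["pixels"],c),p); print(c,st,plane(T,ce,.005).round(4))
h,s,v=cv2.split(cv2.cvtColor(T["pixels"],cv2.COLOR_RGB2HSV))
m,ce,st=comp((h>5)&(h<22)&(s>90),(395,228));r=cv2.minAreaRect(np.argwhere(m)[:,::-1].astype(np.float32))
b=np.array([plane(T,q,.005) for q in cv2.boxPoints(r)]);print("mat",st,plane(T,r[0],.005).round(4),b.round(3).tolist())
# pile
obs={}
for n,(u,vv) in(("top",(236,235)),("scene",(262,232))):
    w=np.zeros((420,560),bool);w[vv-35:vv+45,u-30:u+30]=1
    for c in("red","green","blue"): obs[n,c]=comp(hue(cs[n]["pixels"],c)&w,(u,vv))[0]
    obs[n,"tin"]=trace(n,"tin_center")[0]["pixels"]
def cost(p,parts=False):
    e={}
    for n,cam in cs.items():
        occ=np.zeros((420,560))
        for i,(c,r,z) in enumerate((("red",.016,.144),("green",.023,.094),("blue",.03,.044))):
            f=fill(cam,cyl(p[2*i],p[2*i+1],r,z,.05)); vis=f*(1-occ);occ=np.maximum(occ,f); e[n,c]=((vis-obs[n,c])**2).sum()
        f=fill(cam,box(p[6],p[7],p[8],.068,.123,0,.044))*(1-occ);e[n,"tin"]=((f-(obs[n,"tin"]&(occ<.5)))**2).sum()
    return e if parts else sum(e.values())
x0=plane(T,(236,235),.1)[:2]
for n in cs: print(n,[(c,int(obs[n,c].sum())) for c in("red","green","blue","tin")])
best=min((minimize(cost,np.r_[np.tile(x0,4),w],method="Nelder-Mead",options=dict(initial_simplex=np.r_[np.tile(x0,4),w]+np.vstack([np.zeros(9),np.diag([.01]*8+[.15])]),maxfev=1500)) for w in(0,.2)),key=lambda o:o.fun)
print(best.x.round(4),cost(best.x,True))
for t,z,p in(("yellow",.05,(274,195)),("pink",.05,(278,281)),("cup",.071,(228,168)),("mould",.086,(366,161))):print(t,plane(T,p,z).round(3))
E
```

```text
red [ 299  219   36   36 1016] [ 0.4552 -0.2091  0.005 ]
green [166 170  36  36 984] [0.5865 0.1555 0.005 ]
blue [ 161  227   36   36 1012] [0.4309 0.1662 0.005 ]
mat [    0    10   259   294 34564] [0.6711 0.3074 0.005 ] [[1.084, 0.682, 0.005], [1.089, -0.044, 0.005], [0.274, -0.053, 0.005], [0.269, 0.646, 0.005]]
scene [('red', 272), ('green', 322), ('blue', 420), ('tin', 1065)]
top [('red', 136), ('green', 91), ('blue', 109), ('tin', 729)]
[ 0.4551 -0.0031  0.4553 -0.0038  0.456  -0.0042  0.4562 -0.0055  0.1743] {('scene', 'red'): np.float64(39.88143021914648), ('scene', 'green'): np.float64(54.27438574930737), ('scene', 'blue'): np.float64(52.61749289636775), ('scene', 'tin'): np.float64(60.57791464501941), ('top', 'red'): np.float64(30.972010765090353), ('top', 'green'): np.float64(36.46232984947528), ('top', 'blue'): np.float64(42.22268171910931), ('top', 'tin'): np.float64(86.25989812890998)}
yellow [ 0.563 -0.095  0.05 ]
pink [ 0.336 -0.107  0.05 ]
cup [0.631 0.026 0.071]
mould [ 0.649 -0.334  0.086]
```

carry_out(
  rows=[
    [[0.0105, 0.03, 0.0015], 0.068, 1],
    [[0.0105, 0.03, 0.0015], 0.068, 1],
    [[0.0105, 0.03, 0.0015], 0.068, 1],
    [[0.0105, 0.03, 0.0015], 0.068, 1],
    [[0.0105, 0.03, 0.0015], 0.068, 1],
  ],
  grip_force=12,
)

```text
t: 1.72
position: [0.2967, -0.4511, 0.235]
tcp_rot: [0.0, 0.935, 0.356, 0.0]
ft_force: [0.7, -0.1, 0.4]
grip_width: 0.0942
grip_force: 0.0
```

carry_out(
  rows=[
    [[0.0105, 0.03, 0.0015], 0.068, 1],
    [[0.0105, 0.03, 0.0015], 0.068, 1],
    [[0.0105, 0.03, 0.0015], 0.068, 1],
    [[0.0105, 0.03, 0.0015], 0.068, 1],
    [[0.0105, 0.03, 0.0015], 0.068, 1],
  ],
)

```text
t: 2.13
position: [0.3492, -0.301, 0.2427]
tcp_rot: [0.0, 0.861, 0.509, 0.0]
ft_force: [0.7, 0.7, 0.4]
grip_width: 0.0941
grip_force: 0.0
```

carry_out(
  rows=[
    [[0.0105, 0.03, 0.0015], 0.068, 1],
    [[0.0105, 0.03, 0.0015], 0.068, 1],
    [[0.0105, 0.03, 0.0015], 0.068, 1],
    [[0.0105, 0.03, 0.0015], 0.068, 1],
    [[0.0105, 0.03, 0.0015], 0.068, 1],
  ],
)

```text
t: 2.55
position: [0.4017, -0.151, 0.2503]
tcp_rot: [0.0, 0.762, 0.647, 0.0]
ft_force: [0.0, -1.0, 0.6]
grip_width: 0.0934
grip_force: 0.0
```

carry_out(
  rows=[
    [[0.0105, 0.03, 0.0015], 0.068, 1],
    [[0.0105, 0.03, 0.0015], 0.068, 1],
    [[0.0105, 0.03, 0.0015], 0.068, 1],
    [[0.0105, 0.03, 0.0015], 0.068, 1],
    [[0.0105, 0.03, 0.0015], 0.068, 1],
  ],
)

```text
t: 2.97
position: [0.4543, -0.0008, 0.2578]
tcp_rot: [0.0, 0.642, 0.767, 0.0]
ft_force: [0.1, -0.9, -1.4]
grip_width: 0.0939
grip_force: 0.0
```

carry_out(
  rows=[
    [[0, 0, 0], 0, 1],
    [[0, 0, 0], 0, 1],
  ],
)

```text
t: 3.13
position: [0.4541, -0.0014, 0.2576]
tcp_rot: [0.0, 0.642, 0.767, -0.0]
ft_force: [0.3, -0.2, 0.2]
grip_width: 0.0939
grip_force: 0.0
```

```bash
python3 - <<'E'
from h import *
T=capture("top");I=cv2.imread("pics/top0.png")[:,:,::-1].copy()
h,s,v=cv2.split(cv2.cvtColor(I,cv2.COLOR_RGB2HSV));m=((h>5)&(h<22)&(s>90)).astype(np.uint8);m[:195]=0;m[260:]=0;m[:,:355]=0;m[:,435:]=0
m=cv2.morphologyEx(m,cv2.MORPH_OPEN,np.ones((5,5)));r=cv2.minAreaRect(np.argwhere(m)[:,::-1].astype(np.float32))
print("mat",m.sum(),r,plane(T,r[0],.005).round(4),[plane(T,q,.005).round(4).tolist() for q in cv2.boxPoints(r)])
s=sense();print(s["t"],s["position"],s["tcp_rot"],s["qpos"])
c=capture("scene");cv2.imwrite("pics/s1.png",cv2.resize(c["pixels"][130:340,160:440,::-1],(800,600)))
E
```

```text
mat 1828 ((394.7891845703125, 227.4351348876953), (50.87685012817383, 36.099037170410156), 17.10272979736328) [ 0.4807 -0.4236  0.005 ] [[0.4535, -0.3427, 0.005], [0.5481, -0.372, 0.005], [0.508, -0.5046, 0.005], [0.4138, -0.4748, 0.005]]
3.1833 [ 0.45395262 -0.00229055  0.25747465] [ 9.75451099e-05  6.42714374e-01  7.66105863e-01 -1.73353770e-04] [-2.55469761e-01 -2.62772053e-01  2.00703489e+00 -4.02902072e-04
  1.39730202e+00 -4.30124303e-01]
```

View pics/s1.png

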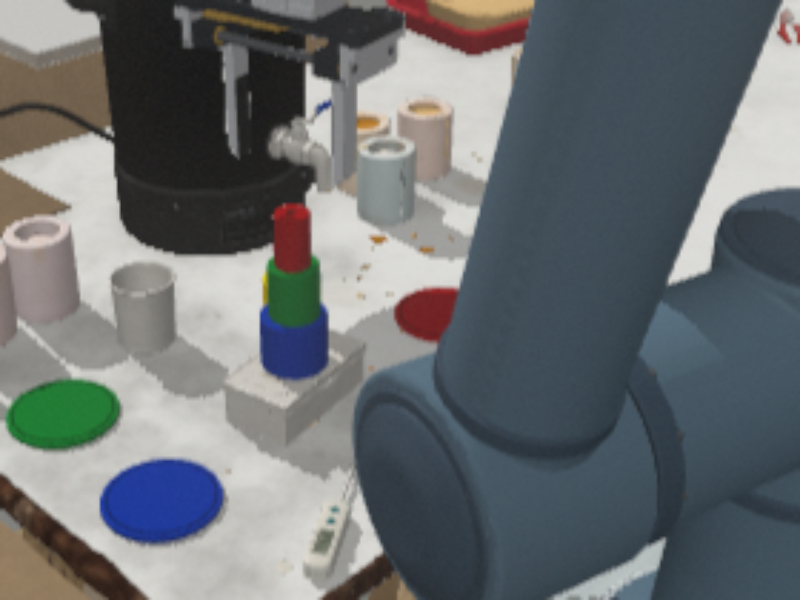

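carry_out(
  rows=[
    [[0.001, -0.001, -0.02], 0, 1],
    [[0, 0, -0.02], 0, 1],
    [[0, 0, -0.02], 0, 1],
    [[0, 0, -0.02], 0, 0.7],
    [[0, 0, 0], 0, 0],
  ],
  grip_force=10,
)

```text
t: 3.65
position: [0.4521, -0.0042, 0.1734]
tcp_rot: [-0.003, 0.644, 0.765, -0.002]
ft_force: [-0.5, 0.1, -0.3]
grip_width: 0.0842
grip_force: 0.0
```

carry_out(
  rows=[
    [[0, 0, 0], 0, 0],
    [[0, 0, 0], 0, 0],
    [[0, 0, 0], 0, 0],
    [[0, 0, 0], 0, 0],
    [[0, 0, 0], 0, 0],
  ],
)

```text
t: 4.07
position: [0.4556, -0.0037, 0.1785]
tcp_rot: [0.001, 0.643, 0.766, 0.0]
ft_force: [0.6, 0.4, -0.9]
grip_width: 0.0507
grip_force: 0.0
```

carry_out(
  rows=[
    [[0, 0, 0], 0, 0],
    [[0, 0, 0], 0, 0],
    [[0, 0, 0], 0, 0],
    [[0, 0, 0], 0, 0],
    [[0, 0, 0], 0, 0],
  ],
)

```text
t: 4.48
position: [0.4551, -0.0035, 0.1776]
tcp_rot: [0.0, 0.643, 0.766, 0.0]
ft_force: [-0.0, -0.3, 0.5]
grip_width: 0.0315
grip_force: 10.0
```

carry_out(
  rows=[
    [[0, 0, 0.005], 0, 0],
    [[0, 0, 0.01], 0, 0],
    [[0, 0, 0.01], 0, 0],
    [[0, -0.01, 0.005], 0, 0],
    [[0, -0.02, 0], 0, 0],
  ],
)

```text
t: 4.9
position: [0.4561, -0.0335, 0.2099]
tcp_rot: [0.002, 0.642, 0.767, 0.001]
ft_force: [0.1, -0.6, -1.3]
grip_width: 0.0316
grip_force: 10.0
```

carry_out(
  rows=[
    [[0, -0.025, 0], 0, 0],
    [[0, -0.025, 0], 0, 0],
    [[0, -0.025, 0], 0, 0],
    [[0, -0.025, -0.01], 0, 0],
    [[0, -0.025, -0.02], 0, 0],
  ],
)

```text
t: 5.32
position: [0.4567, -0.1616, 0.1806]
tcp_rot: [0.004, 0.643, 0.766, 0.0]
ft_force: [0.5, -0.6, -0.6]
grip_width: 0.0317
grip_force: 10.0
```

carry_out(
  rows=[
    [[0, -0.025, -0.02], 0, 0],
    [[0, -0.015, -0.025], 0, 0],
    [[0, -0.01, -0.025], 0, 0],
    [[0, 0, -0.02], 0, 0],
    [[0, 0, -0.01], 0, 0],
  ],
)

```text
t: 5.73
position: [0.4536, -0.209, 0.0755]
tcp_rot: [-0.002, 0.644, 0.765, -0.0]
ft_force: [0.6, -0.2, -0.7]
grip_width: 0.0318
grip_force: 10.0
```

carry_out(
  rows=[
    [[0, 0, -0.01], 0, 0],
    [[0, 0, -0.01], 0, 0],
    [[0, 0, -0.006], 0, 0],
    [[0, 0, 0], 0, 0],
    [[0, 0, 0], 0, 0],
  ],
)

```text
t: 6.15
position: [0.4554, -0.2085, 0.0519]
tcp_rot: [0.0, 0.643, 0.766, -0.0]
ft_force: [-0.1, 0.5, -0.2]
grip_width: 0.032
grip_force: 10.0
```

```bash
python3 - <<'E'
from h import *
s=sense();print(s["position"],s["grip_width"],s["ft_force"])
c=capture("top");cv2.imwrite("pics/t2.png",cv2.resize(c["pixels"][150:330,200:440,::-1],(800,600)))
E
```

```text
[ 0.45536388 -0.20847538  0.05187077] 0.032027696938572665 [-0.06255591  0.50648816 -0.17626526]
```

View pics/t2.png

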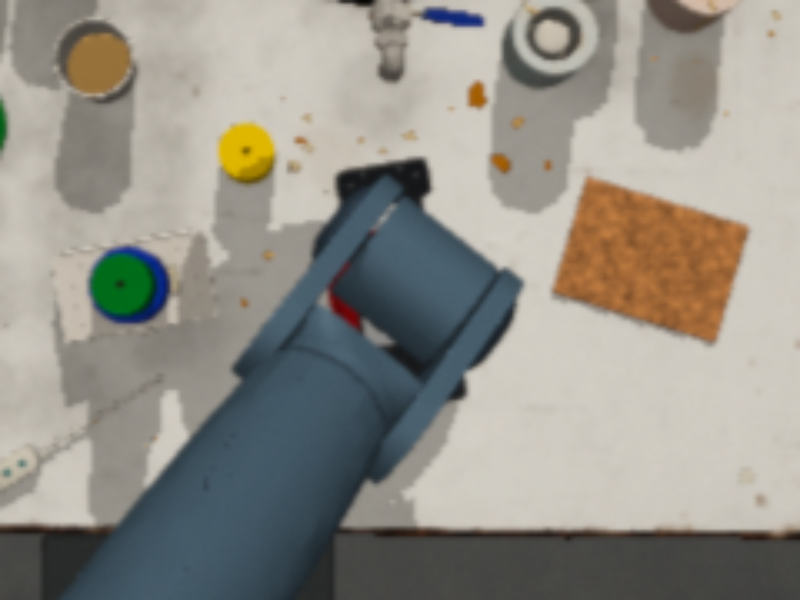

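The pile is intact, with green at (123,285) in the crop. The gripper is over the red coaster.

carry_out(
  rows=[
    [[0, 0, -0.004], 0, 0],
    [[0, 0, -0.004], 0, 0],
    [[0, 0, -0.003], 0, 0],
    [[0, 0, 0], 0, 0],
    [[0, 0, 0], 0, 0],
  ],
)

```text
t: 6.62
position: [0.4548, -0.2083, 0.0402]
tcp_rot: [-0.0, 0.643, 0.766, -0.0]
ft_force: [-0.9, -0.2, -0.5]
grip_width: 0.0317
grip_force: 10.0
```

carry_out(
  rows=[
    [[0, 0, 0], 0, 0.5],
    [[0, 0, 0], 0, 0.6],
    [[0, 0, 0], 0, 0.7],
    [[0, 0, 0], 0, 0.8],
    [[0, 0, 0.005], 0, 1],
  ],
)

```text
t: 7.03
position: [0.4544, -0.2081, 0.0449]
tcp_rot: [-0.001, 0.643, 0.766, -0.0]
ft_force: [0.1, 0.3, 0.3]
grip_width: 0.0617
grip_force: 0.0
```

carry_out(
  rows=[
    [[0, 0, 0.02], 0, 1],
    [[0, 0, 0.035], 0, 1],
    [[0, 0, 0.035], 0, 1],
    [[0, 0.01, 0.03], 0, 1],
    [[0, 0.025, 0.02], 0, 1],
  ],
)

```text
t: 7.45
position: [0.4563, -0.1756, 0.1898]
tcp_rot: [0.003, 0.644, 0.765, 0.0]
ft_force: [-0.2, 0.3, 0.6]
grip_width: 0.0926
grip_force: 0.0
```

carry_out(
  rows=[
    [[0, 0.03, 0.01], 0, 1],
    [[0, 0.03, 0], 0, 1],
    [[0, 0.03, 0], 0, 1],
    [[0, 0.03, 0], 0, 1],
    [[0, 0.025, 0], 0, 1],
  ],
)

```text
t: 7.87
position: [0.4547, -0.0267, 0.196]
tcp_rot: [0.0, 0.643, 0.766, 0.0]
ft_force: [0.5, -0.3, -0.9]
grip_width: 0.0941
grip_force: 0.0
```

carry_out(
  rows=[
    [[0, 0.015, 0], 0, 1],
    [[0, 0.008, 0], 0, 1],
    [[0, 0, 0], 0, 1],
    [[0, 0, 0], 0, 1],
    [[0, 0, 0], 0, 1],
  ],
)

```text
t: 8.28
position: [0.4551, -0.0063, 0.1956]
tcp_rot: [0.0, 0.643, 0.766, -0.0]
ft_force: [0.3, 0.2, -0.1]
grip_width: 0.0942
grip_force: 0.0
```

```bash
python3 - <<'E'
from h import *
s=sense();print(s["position"],s["grip_width"],s["t"])
c=capture("top");cv2.imwrite("pics/t3.png",cv2.resize(c["pixels"][150:330,160:400,::-1],(800,600)))
n,l,st,ce=cv2.connectedComponentsWithStats(hue(c["pixels"],"red").astype(np.uint8))
for k in range(1,n):
    if st[k,4]>100:print(st[k],plane(c,ce[k],.006))
E
```

```text
[ 0.45511767 -0.00626634  0.19560172] 0.0942150963538281 8.2833
[527  46  33  36 752] [ 0.93665188 -0.83266723  0.006     ]
[ 299  219   36   36 1014] [ 0.45513407 -0.20900315  0.006     ]
```

View pics/t3.png

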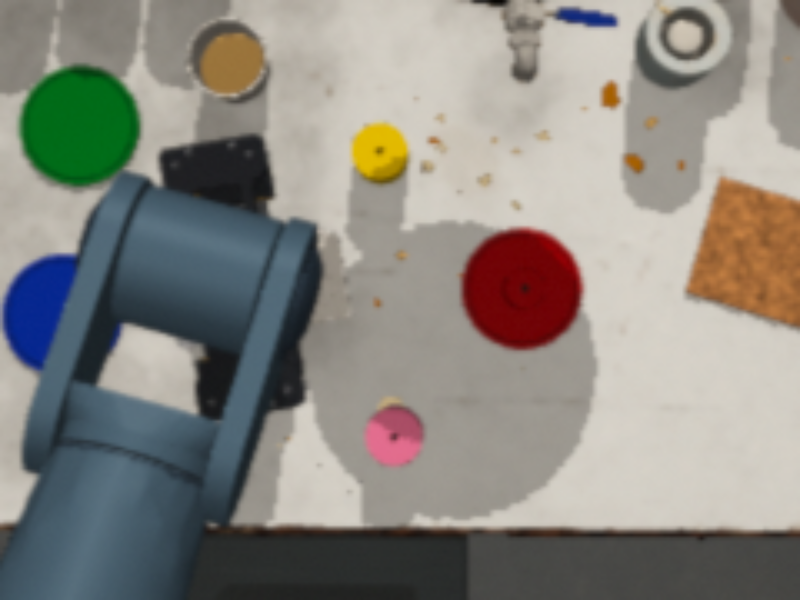

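Red stands centred on its coaster: wick hole at crop (524,288), coaster centre at (522,288). Green is next.

carry_out(
  rows=[
    [[0, 0.002, -0.015], 0, 1],
    [[0, 0, -0.02], 0, 1],
    [[0, 0, -0.018], 0, 1],
    [[0, 0, -0.01], 0, 1],
    [[0, 0, -0.005], 0, 1],
  ],
  grip_force=12,
)

```text
t: 8.75
position: [0.4541, -0.0039, 0.1259]
tcp_rot: [-0.001, 0.643, 0.765, -0.001]
ft_force: [0.2, 0.3, 0.3]
grip_width: 0.0942
grip_force: 0.0
```

carry_out(
  rows=[
    [[0, 0, 0], 0, 0],
    [[0, 0, 0], 0, 0],
    [[0, 0, 0], 0, 0],
    [[0, 0, 0], 0, 0],
    [[0, 0, 0], 0, 0],
  ],
)

```text
t: 9.17
position: [0.4556, -0.0036, 0.1283]
tcp_rot: [0.001, 0.643, 0.766, 0.0]
ft_force: [-0.7, 0.5, -0.6]
grip_width: 0.0634
grip_force: 0.0
```

carry_out(
  rows=[
    [[0, 0, 0], 0, 0],
    [[0, 0, 0], 0, 0],
    [[0, 0, 0], 0, 0],
    [[0, 0, 0], 0, 0],
  ],
)

```text
t: 9.5
position: [0.455, -0.0035, 0.1276]
tcp_rot: [0.0, 0.643, 0.766, -0.0]
ft_force: [-0.2, 0.8, 1.3]
grip_width: 0.0458
grip_force: 12.0
```

carry_out(
  rows=[
    [[0, 0, 0.005], 0, 0],
    [[0, 0, 0.01], 0, 0],
    [[0, 0, 0.01], 0, 0],
    [[0.0065, 0.008, 0.005], 0, 0],
    [[0.015, 0.018, 0], 0, 0],
  ],
)

```text
t: 9.92
position: [0.4777, 0.022, 0.1598]
tcp_rot: [0.002, 0.644, 0.765, 0.001]
ft_force: [0.4, -0.8, -1.1]
grip_width: 0.046
grip_force: 12.0
```

carry_out(
  rows=[
    [[0.018, 0.022, 0], 0, 0],
    [[0.018, 0.022, 0], 0, 0],
    [[0.018, 0.022, 0], 0, 0],
    [[0.018, 0.022, 0], 0, 0],
    [[0.018, 0.022, 0], 0, 0],
  ],
)

```text
t: 10.33
position: [0.5678, 0.1346, 0.1581]
tcp_rot: [0.0, 0.643, 0.766, 0.0]
ft_force: [0.3, -0.4, -0.8]
grip_width: 0.0459
grip_force: 12.0
```

carry_out(
  rows=[
    [[0.012, 0.015, -0.01], 0, 0],
    [[0.008, 0.008, -0.02], 0, 0],
    [[0, 0, -0.025], 0, 0],
    [[0, 0, -0.02], 0, 0],
    [[0, 0, -0.015], 0, 0],
  ],
)

```text
t: 10.75
position: [0.5862, 0.1566, 0.0658]
tcp_rot: [-0.001, 0.643, 0.766, -0.0]
ft_force: [-0.8, -0.3, -0.5]
grip_width: 0.0458
grip_force: 12.0
```

carry_out(
  rows=[
    [[0, 0, -0.01], 0, 0],
    [[0, 0, -0.007], 0, 0],
    [[0, 0, -0.004], 0, 0],
    [[0, 0, 0], 0, 0],
    [[0, 0, 0], 0, 0],
  ],
)

```text
t: 11.17
position: [0.5872, 0.1556, 0.0473]
tcp_rot: [0.0, 0.643, 0.766, 0.001]
ft_force: [0.2, 0.1, -0.7]
grip_width: 0.0459
grip_force: 12.0
```

carry_out(
  rows=[
    [[0, 0, -0.004], 0, 0],
    [[0, 0, -0.003], 0, 0],
    [[0, 0, 0], 0, 0],
    [[0, 0, 0], 0, 0],
    [[0, 0, 0], 0, 0.7],
  ],
)

```text
t: 11.58
position: [0.5867, 0.1555, 0.0397]
tcp_rot: [0.0, 0.643, 0.766, 0.0]
ft_force: [0.2, 0.2, 0.8]
grip_width: 0.0494
grip_force: 0.0
```

carry_out(
  rows=[
    [[0, 0, 0], 0, 0.7],
    [[0, 0, 0], 0, 0.8],
    [[0, 0, 0], 0, 0.9],
    [[0, 0, 0], 0, 1],
    [[0, 0, 0.005], 0, 1],
  ],
)

```text
t: 12.0
position: [0.5857, 0.1554, 0.0437]
tcp_rot: [-0.001, 0.643, 0.766, -0.001]
ft_force: [-0.2, 0.4, -0.0]
grip_width: 0.082
grip_force: 0.0
```

carry_out(
  rows=[
    [[0, 0, 0.02], 0, 1],
    [[0, 0, 0.03], 0, 1],
    [[0, 0, 0.03], 0, 1],
    [[-0.006, -0.008, 0.02], 0, 1],
    [[-0.012, -0.015, 0], 0, 1],
  ],
)

```text
t: 12.42
position: [0.5724, 0.1333, 0.1509]
tcp_rot: [0.004, 0.642, 0.766, 0.004]
ft_force: [-0.1, -0.1, 1.2]
grip_width: 0.094
grip_force: 0.0
```

carry_out(
  rows=[
    [[-0.02, -0.024, 0], 0, 1],
    [[-0.02, -0.024, 0], 0, 1],
    [[-0.02, -0.024, 0], 0, 1],
    [[-0.02, -0.024, 0], 0, 1],
    [[-0.02, -0.024, 0], 0, 1],
  ],
)

```text
t: 12.83
position: [0.4675, 0.0117, 0.1448]
tcp_rot: [0.0, 0.643, 0.766, 0.0]
ft_force: [0.3, -0.5, 0.3]
grip_width: 0.0941
grip_force: 0.0
```

carry_out(
  rows=[
    [[-0.01, -0.012, 0], 0, 1],
    [[-0.003, -0.004, 0], 0, 1],
    [[0, 0, 0], 0, 1],
    [[0, 0, 0], 0, 1],
    [[0, 0, 0], 0, 1],
  ],
)

```text
t: 13.25
position: [0.4562, -0.0029, 0.1448]
tcp_rot: [0.0, 0.643, 0.766, 0.0]
ft_force: [-0.1, 1.1, 0.6]
grip_width: 0.094
grip_force: 0.0
```

```bash
python3 - <<'E'
from h import *
s=sense();print(s["position"],s["grip_width"],s["t"])
c=capture("scene");cv2.imwrite("pics/s4.png",cv2.resize(c["pixels"][170:345,140:373,::-1],(800,600)))
E
```

```text
[ 0.4562228  -0.00294581  0.14476832] 0.09401738723333633 13.25
```

View pics/s4.png

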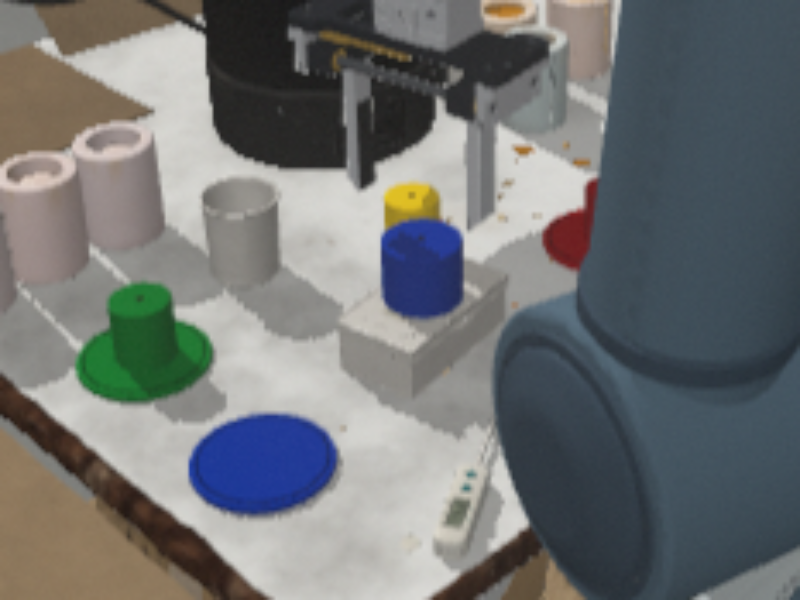

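Green stands upright on its coaster, at crop (142,335). Blue (422,265) is still on the tin, so I'll take it now.

carry_out(
  rows=[
    [[0, -0.001, -0.015], 0, 1],
    [[0, 0, -0.02], 0, 1],
    [[0, 0, -0.017], 0, 1],
    [[0, 0, -0.01], 0, 1],
    [[0, 0, -0.005], 0, 1],
  ],
  grip_force=16,
)

```text
t: 13.72
position: [0.4548, -0.0037, 0.0759]
tcp_rot: [-0.001, 0.643, 0.766, -0.001]
ft_force: [-0.2, 0.5, -0.5]
grip_width: 0.094
grip_force: 0.0
```

carry_out(
  rows=[
    [[0, 0, 0], 0, 1],
    [[0, 0, 0], 0, 0],
    [[0, 0, 0], 0, 0],
    [[0, 0, 0], 0, 0],
    [[0, 0, 0], 0, 0],
  ],
)

```text
t: 14.13
position: [0.4561, -0.0046, 0.0782]
tcp_rot: [0.001, 0.643, 0.766, 0.0]
ft_force: [0.1, 1.3, 0.3]
grip_width: 0.0712
grip_force: 0.0
```

carry_out(
  rows=[
    [[0, 0, 0], 0, 0],
    [[0, 0, 0], 0, 0],
    [[0, 0, 0], 0, 0],
  ],
)

```text
t: 14.38
position: [0.4557, -0.0046, 0.0779]
tcp_rot: [0.0, 0.643, 0.766, 0.0]
ft_force: [-0.8, -0.4, 3.4]
grip_width: 0.0599
grip_force: 16.0
```

carry_out(
  rows=[
    [[0, 0, 0.005], 0, 0],
    [[0, 0, 0.01], 0, 0],
    [[0, 0, 0.01], 0, 0],
    [[0, 0.01, 0.005], 0, 0],
    [[-0.003, 0.02, 0], 0, 0],
  ],
)

```text
t: 14.8
position: [0.4545, 0.0249, 0.1099]
tcp_rot: [0.002, 0.644, 0.765, 0.001]
ft_force: [-0.1, -0.3, -2.1]
grip_width: 0.0599
grip_force: 16.0
```

carry_out(
  rows=[
    [[-0.004, 0.025, 0], 0, 0],
    [[-0.004, 0.025, 0], 0, 0],
    [[-0.004, 0.025, 0], 0, 0],
    [[-0.004, 0.025, 0], 0, 0],
    [[-0.003, 0.02, 0], 0, 0],
  ],
)

```text
t: 15.22
position: [0.433, 0.1477, 0.1081]
tcp_rot: [0.0, 0.643, 0.766, 0.0]
ft_force: [0.2, -0.9, -1.8]
grip_width: 0.0596
grip_force: 16.0
```

carry_out(
  rows=[
    [[-0.003, 0.013, -0.01], 0, 0],
    [[0, 0.007, -0.015], 0, 0],
    [[0, 0, -0.015], 0, 0],
    [[0, 0, -0.01], 0, 0],
    [[0, 0, -0.006], 0, 0],
  ],
)

```text
t: 15.63
position: [0.4297, 0.1659, 0.0506]
tcp_rot: [-0.001, 0.643, 0.766, -0.001]
ft_force: [-0.6, 0.7, -0.8]
grip_width: 0.0598
grip_force: 16.0
```

carry_out(
  rows=[
    [[0, 0, -0.003], 0, 0],
    [[0, 0, 0], 0, 0],
    [[0, 0, 0], 0, 0],
  ],
)

```text
t: 15.88
position: [0.431, 0.1654, 0.049]
tcp_rot: [0.0, 0.643, 0.766, 0.0]
ft_force: [0.0, -0.5, -0.5]
grip_width: 0.0596
grip_force: 16.0
```

carry_out(
  rows=[
    [[0, 0, -0.004], 0, 0],
    [[0, 0, -0.003], 0, 0],
    [[0, 0, -0.001], 0, 0],
    [[0, 0, 0], 0, 0],
    [[0, 0, 0], 0, 0.8],
  ],
)

```text
t: 16.3
position: [0.4307, 0.1655, 0.0406]
tcp_rot: [0.0, 0.643, 0.766, 0.0]
ft_force: [0.0, 0.0, -0.3]
grip_width: 0.0641
grip_force: 0.0
```

carry_out(
  rows=[
    [[0, 0, 0], 0, 0.8],
    [[0, 0, 0], 0, 0.9],
    [[0, 0, 0], 0, 1],
    [[0, 0, 0], 0, 1],
    [[0, 0, 0.005], 0, 1],
  ],
)

```text
t: 16.72
position: [0.4298, 0.1654, 0.0449]
tcp_rot: [-0.001, 0.643, 0.766, -0.001]
ft_force: [-0.2, 0.4, -0.1]
grip_width: 0.0935
grip_force: 0.0
```

carry_out(
  rows=[
    [[0, 0, 0.02], 0, 1],
    [[0, 0, 0.03], 0, 1],
    [[0, 0, 0.02], 0, 1],
    [[0.003, -0.02, 0.01], 0, 1],
    [[0.004, -0.028, 0], 0, 1],
  ],
)

```text
t: 17.13
position: [0.4395, 0.1182, 0.129]
tcp_rot: [0.002, 0.642, 0.767, 0.002]
ft_force: [1.0, -0.6, -0.2]
grip_width: 0.0942
grip_force: 0.0
```

carry_out(
  rows=[
    [[0.004, -0.028, 0], 0, 1],
    [[0.004, -0.028, 0], 0, 1],
    [[0.004, -0.028, 0], 0, 1],
    [[0.004, -0.025, 0], 0, 1],
    [[0.002, -0.014, 0], 0, 1],
  ],
)

```text
t: 17.55
position: [0.456, -0.0077, 0.1262]
tcp_rot: [0.001, 0.644, 0.765, 0.0]
ft_force: [0.2, 0.2, -0.1]
grip_width: 0.094
grip_force: 0.0
```

carry_out(
  rows=[
    [[0, 0, 0], 0, 1],
    [[0, 0, 0], 0, 1],
    [[0, 0, 0], 0, 1],
  ],
)

```text
t: 17.8
position: [0.4553, -0.0049, 0.1255]
tcp_rot: [-0.0, 0.643, 0.766, 0.0]
ft_force: [-0.4, 0.3, 0.6]
grip_width: 0.094
grip_force: 0.0
```

```bash
python3 - <<'E'
from h import *
s=sense();print(s["position"],s["tcp_rot"],s["grip_width"],s["t"])
c=capture("scene");cv2.imwrite("pics/s5.png",cv2.resize(c["pixels"][170:345,140:373,::-1],(800,600)))
o=trace("scene","tin_center")[0]["pixels"]
f=lambda p:((fill(c,box(p[0],p[1],p[2],.068,.123,0,.044))-o)**2).sum()
x=np.array([.456,-.0055,.17]);r=minimize(f,x,method="Nelder-Mead",options=dict(initial_simplex=x+np.vstack([np.zeros(3),np.diag([.008,.008,.1])])))
print(r.x,r.fun,f(x),o.sum())
E
```

```text
[ 0.45533561 -0.00485762  0.12552804] [-1.12934072e-04  6.42861297e-01  7.65982591e-01  1.04828918e-04] 0.09399390368656545 17.8
[ 0.4578423  -0.00772039  0.17823656] 36.17825451749327 62.37870049980776 1430
```

View pics/s5.png

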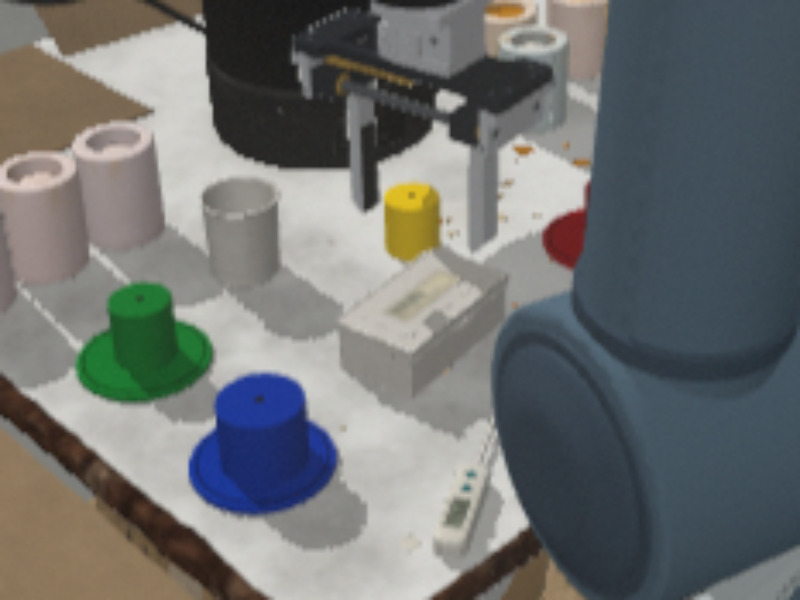

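Blue is upright on its coaster, at crop (262,430). The tin is bare at (422,325), and the fit gives (0.457,-0.0065) with yaw 0.176. I'll grasp the tin next.

carry_out(
  rows=[
    [[0.0015, -0.0015, -0.015], 0, 1],
    [[0, 0, -0.025], 0, 1],
    [[0, 0, -0.02], 0, 1],
    [[0, 0, -0.015], 0, 1],
    [[0, 0, -0.01], 0, 1],
  ],
  grip_force=30,
)

```text
t: 18.32
position: [0.4558, -0.0058, 0.0388]
tcp_rot: [-0.001, 0.642, 0.766, -0.001]
ft_force: [-0.7, -0.6, 0.3]
grip_width: 0.0937
grip_force: 0.0
```

carry_out(
  rows=[
    [[0, 0, -0.007], 0, 1],
    [[0, 0, -0.003], 0, 1],
    [[0, 0, 0], 0, 1],
    [[0, 0, 0], 0, 0],
    [[0, 0, 0], 0, 0],
  ],
)

```text
t: 18.73
position: [0.4578, -0.0071, 0.0313]
tcp_rot: [0.001, 0.643, 0.766, 0.0]
ft_force: [-0.9, -0.2, 0.0]
grip_width: 0.0837
grip_force: 0.0
```

carry_out(
  rows=[
    [[0, 0, 0], 0, 0],
    [[0, 0, 0], 0, 0],
    [[0, 0, 0], 0, 0],
    [[0, 0, 0], 0, 0],
    [[0, 0, 0], 0, 0],
  ],
)

```text
t: 19.15
position: [0.4568, -0.0071, 0.0308]
tcp_rot: [-0.0, 0.643, 0.766, -0.0]
ft_force: [-4.2, -1.7, 6.0]
grip_width: 0.0672
grip_force: 30.0
```

carry_out(
  rows=[
    [[0, 0, 0.008], 0, 0],
    [[0, 0, 0.022], 0, 0],
    [[0, 0, 0.03], 0, 0],
    [[0, 0, 0.025], 0, 0],
    [[0, -0.01, 0.015], -0.02, 0],
  ],
)

```text
t: 19.57
position: [0.458, -0.0163, 0.1332]
tcp_rot: [0.002, 0.65, 0.76, 0.001]
ft_force: [0.3, -0.7, -2.8]
grip_width: 0.0672
grip_force: 30.0
```

carry_out(
  rows=[
    [[0.001, -0.02, 0], -0.034, 0],
    [[0.002, -0.03, 0], -0.035, 0],
    [[0.002, -0.03, 0], -0.035, 0],
    [[0.002, -0.03, 0], -0.035, 0],
    [[0.002, -0.03, 0], -0.035, 0],
  ],
)

```text
t: 19.98
position: [0.4657, -0.158, 0.1304]
tcp_rot: [0.0, 0.715, 0.699, 0.0]
ft_force: [0.1, -0.0, -3.2]
grip_width: 0.0674
grip_force: 30.0
```

carry_out(
  rows=[
    [[0.002, -0.03, 0], -0.035, 0],
    [[0.002, -0.03, 0], -0.035, 0],
    [[0.002, -0.03, 0], -0.035, 0],
    [[0.002, -0.03, 0], -0.035, 0],
    [[0.002, -0.03, 0], -0.035, 0],
  ],
)

```text
t: 20.4
position: [0.4757, -0.3082, 0.1302]
tcp_rot: [-0.0, 0.773, 0.634, 0.0]
ft_force: [0.2, 0.0, -2.9]
grip_width: 0.0675
grip_force: 30.0
```

carry_out(
  rows=[
    [[0.002, -0.03, 0], -0.035, 0],
    [[0.002, -0.03, 0], -0.035, 0],
    [[0.002, -0.025, 0], -0.035, 0],
    [[0.001, -0.0165, 0], 0, 0],
    [[0, -0.005, 0], 0, 0],
  ],
)

```text
t: 20.82
position: [0.4827, -0.4159, 0.1303]
tcp_rot: [0.0, 0.806, 0.593, 0.0]
ft_force: [0.2, 0.6, -2.5]
grip_width: 0.0675
grip_force: 30.0
```

carry_out(
  rows=[
    [[0, 0, -0.02], 0, 0],
    [[0, 0, -0.02], 0, 0],
    [[0, 0, -0.015], 0, 0],
    [[0, 0, 0], 0, 0],
    [[0, 0, 0], 0, 0],
  ],
)

```text
t: 21.23
position: [0.4825, -0.412, 0.0744]
tcp_rot: [-0.001, 0.805, 0.594, 0.0]
ft_force: [-0.5, -0.6, -2.6]
grip_width: 0.0676
grip_force: 30.0
```

```bash
python3 - <<'E'
from h import *
s=sense();print(s["position"],s["tcp_rot"],2*np.arctan2(s["tcp_rot"][2],s["tcp_rot"][1])-np.pi/2,s["grip_width"],s["t"])
c=capture("top");cv2.imwrite("pics/t6.png",cv2.resize(c["pixels"][150:330,240:480,::-1],(800,600)))
E
```

```text
[ 0.48250387 -0.41196318  0.07440149] [-1.47429135e-03  8.04692815e-01  5.93689559e-01  8.42229322e-05] -0.2995223712323134 0.06755003790931978 21.2333
```

View pics/t6.png

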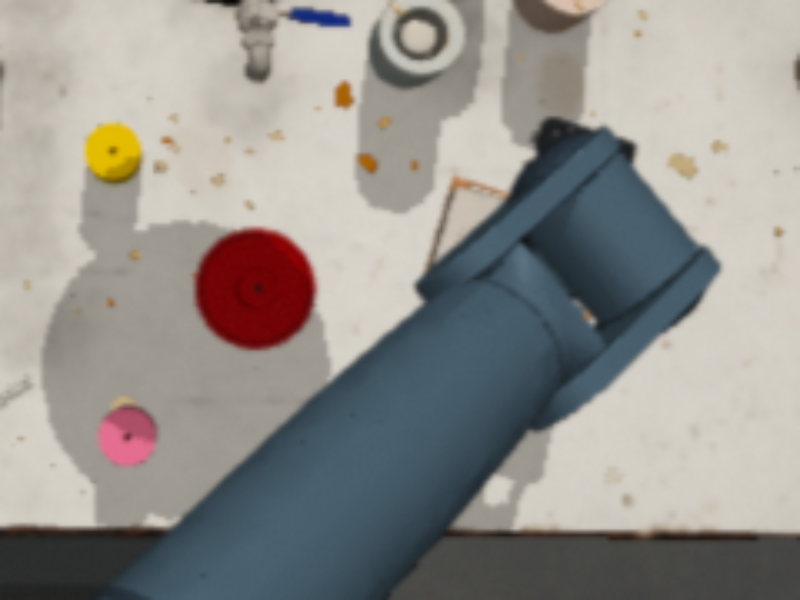

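Red is still fine, and the tin is above the mat at crop (460,230), short of the mat centre by about 11 mm in -y. I'll correct that and lower.

carry_out(
  rows=[
    [[-0.001, -0.006, -0.008], 0, 0],
    [[-0.001, -0.0055, -0.01], 0, 0],
    [[0, 0, -0.008], 0, 0],
    [[0, 0, -0.004], 0, 0],
    [[0, 0, -0.002], 0, 0],
  ],
)

```text
t: 21.7
position: [0.4804, -0.4244, 0.042]
tcp_rot: [-0.001, 0.805, 0.593, 0.0]
ft_force: [-0.9, -0.2, -2.3]
grip_width: 0.0676
grip_force: 30.0
```

carry_out(
  rows=[
    [[0, 0, -0.002], 0, 0],
    [[0, 0, -0.002], 0, 0],
    [[0, 0, -0.001], 0, 0],
    [[0, 0, 0], 0, 0],
    [[0, 0, 0], 0, 0],
  ],
)

```text
t: 22.12
position: [0.4812, -0.425, 0.0387]
tcp_rot: [0.0, 0.805, 0.594, 0.0]
ft_force: [0.7, -0.9, -2.2]
grip_width: 0.0671
grip_force: 30.0
```

carry_out(
  rows=[
    [[0, 0.001, -0.001], 0, 0],
    [[0, 0, -0.001], 0, 0],
    [[0, 0, -0.0005], 0, 0],
    [[0, 0, 0], 0, 0],
    [[0, 0, 0], 0, 0],
  ],
)

```text
t: 22.53
position: [0.481, -0.4239, 0.0359]
tcp_rot: [-0.0, 0.805, 0.594, -0.0]
ft_force: [0.9, 0.3, -2.7]
grip_width: 0.0674
grip_force: 30.0
```

carry_out(
  rows=[
    [[0, 0, 0], 0, 1],
    [[0, 0, 0], 0, 1],
    [[0, 0, 0], 0, 1],
    [[0, 0, 0], 0, 1],
    [[0, 0, 0.003], 0, 1],
  ],
)

```text
t: 22.95
position: [0.4809, -0.4239, 0.0388]
tcp_rot: [-0.0, 0.805, 0.593, -0.0]
ft_force: [-0.6, 0.3, -0.3]
grip_width: 0.0938
grip_force: 0.0
```

carry_out(
  rows=[
    [[0, 0, 0.015], 0, 1],
    [[0, 0, 0.03], 0, 1],
    [[0, 0, 0.035], 0, 1],
    [[0, 0, 0.035], 0, 1],
    [[0, 0, 0.03], 0, 1],
  ],
)

```text
t: 23.37
position: [0.4814, -0.4244, 0.1881]
tcp_rot: [0.002, 0.805, 0.594, 0.0]
ft_force: [0.2, -0.1, 0.3]
grip_width: 0.0938
grip_force: 0.0
```

carry_out(
  rows=[
    [[-0.01, -0.03, 0], 0, 1],
    [[-0.015, -0.03, 0], 0, 1],
    [[-0.015, -0.03, 0], 0, 1],
    [[-0.015, -0.03, 0], 0, 1],
    [[-0.015, -0.03, 0], 0, 1],
  ],
)

```text
t: 23.78
position: [0.4104, -0.5754, 0.1858]
tcp_rot: [0.001, 0.805, 0.594, -0.0]
ft_force: [0.9, 0.0, 0.5]
grip_width: 0.0942
grip_force: 0.0
```

carry_out(
  rows=[
    [[-0.01, -0.03, 0], 0, 1],
    [[-0.01, -0.02, 0], 0, 1],
    [[0, 0, 0], 0, 1],
    [[0, 0, 0], 0, 1],
    [[0, 0, 0], 0, 1],
  ],
)

```text
t: 24.2
position: [0.3915, -0.6233, 0.1847]
tcp_rot: [0.0, 0.805, 0.594, 0.0]
ft_force: [-0.2, 0.9, -0.0]
grip_width: 0.0942
grip_force: 0.0
```

```bash
python3 - <<'E'
from h import *
s=sense();print(s["position"],s["t"])
c=capture("top");cv2.imwrite("pics/t7.png",cv2.resize(c["pixels"][150:300,150:450,::-1],(800,400)))
cv2.imwrite("pics/t8.png",cv2.resize(c["pixels"][190:265,345:445,::-1],(800,600),interpolation=cv2.INTER_CUBIC))
o=trace("top","tin_center")[0]["pixels"]
f=lambda p:((fill(c,box(p[0],p[1],p[2],.068,.123,.005,.044))-o)**2).sum()
x=np.array([.481,-.4236,-.3]);r=minimize(f,x,method="Nelder-Mead",options=dict(initial_simplex=x+np.vstack([np.zeros(3),np.diag([.008,.008,.1])])))
print(r.x,r.fun,f(x),o.sum())
E
```

```text
[ 0.39149239 -0.62328234  0.18468547] 24.2
[ 0.48470121 -0.42181551 -0.29642896] 46.143406382160705 135.90885044213763 1356
```

View pics/t7.png

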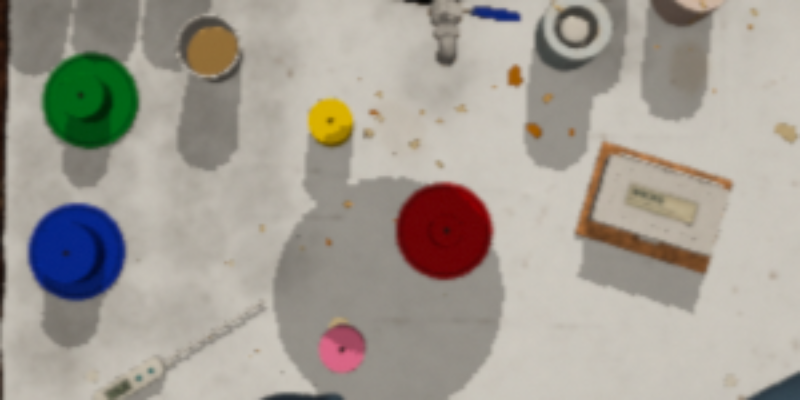

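View pics/t8.png

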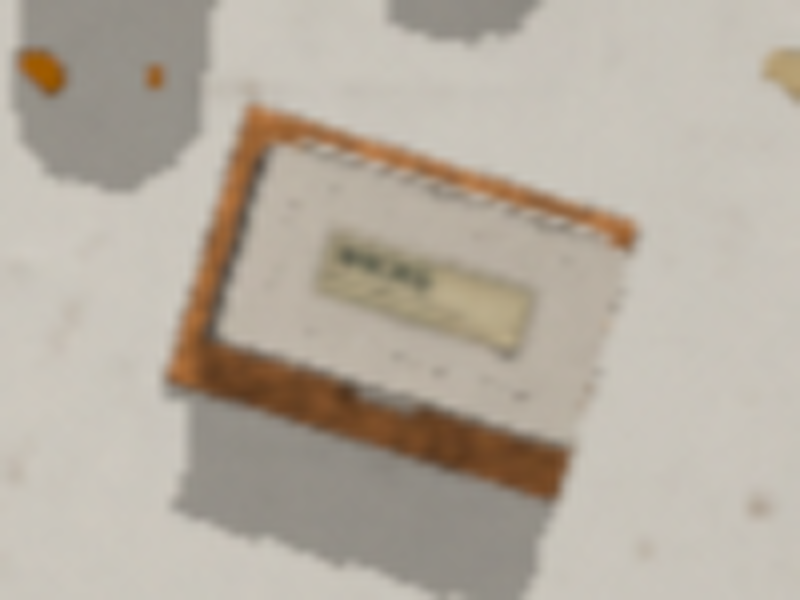

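All three candles stand on their coasters: green at (88,95), blue at (68,252) and red at (447,230) in the crop. The tin lies parallel on the mat, about 4 mm off centre by the fit. The cup and mould are unmoved, so I'm handing in.

```bash
python3 -c "
from cell import *
print(close_job())"
```

```text
the job is handed in; nothing more can be done
None
```

I took the pile apart and handed the job in (no verdict came back). By the last pictures, each candle stands upright on its own coaster and the tin lies flat on the mat, parallel and about 4 mm off centre. The cup and mould were not touched, and the robot's clock read about 24 s of the 131 s limit.

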